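Lock the tea-ledge tray with its wing screw

TASK

Push the pull-out tray under the oak ledge fully home, then lock it: with pushes of a fingertip on the wings, stroke after stroke, turn the loose wing screw on the ledge clockwise (seen from above) until it comes to its stop and is fully tight. Do not start on the screw before the tray is home, only push and never pinch the tray or the wings between the fingers, and leave everything else standing where it is.

Things in the scene. Friction and masses are not known exactly. Their poses are not given: they have to be found in the camera images.
- ledge: narrow oak ledge, fixed, 800 mm long (its y), top 62 mm above the table. Origin: on the table straight below the screw's axis. +x points to the back, away from the robot, +y left. Its top runs from x = -100 mm (front edge) to x = +52 mm, where a low upstand, 18 mm high above the ledge's top, closes the back along its full length
- rail_edge (a point): middle of the upper front edge of a fixed oak rail, 200 mm long (along the ledge), 16 mm wide, 10 mm thick, on a post at either end, that bridges the ledge 24 to 40 mm behind the screw's axis; its upper side is 58 mm, its underside 48 mm above the ledge's top. The wings pass beneath it, a finger from above cannot: fingers reach the wings only in front of this edge
- wing_screw (a joint): turn of the steel wing screw about its vertical axis, rad; grows clockwise seen from above; 9.42 is the firm stop, fully tight; starts between 2.6 and 5.2. At value q the line of the wings stands q clockwise from the ledge's +x. It sinks 4 mm a turn; tight, its flange (26 mm across, 6 mm high) sits on the ledge. Friction about 0.05 N m; it stays where it is left
- screw_head (a point): point on the screw's axis, 22 mm above the flange's underside; turns with the screw: x along the wings, y across their flat faces, z up. Two flat upright wings, 84 mm tip to tip, 5 mm thick, on a hub 17 mm across and 36 mm high; when tight they stand from 9 to 34 mm above the ledge's top (up to 5 mm higher while loose)
- wing_end (a point): point on one wing near its tip, 40 mm from the axis, at the height of screw_head
- tray (a joint): how far the tray stands out from the ledge's front, m; 0 is fully home against its stop, starts between 0.025 and 0.06. It slides with about 2 N of friction and stays where left
- tray_front (a point): middle of the outer face of the tray's front board, 24 mm above the table. The board is oak, 206 mm wide, 36 mm high (6 to 42 mm above the table), 10 mm thick, plain, without a handle; point axes as the ledge's (x points inward). Home, its face is flush with the ledge's front edge, 100 mm in front of the screw's axis
- kettle: chrome kettle, 130 mm wide, 176 mm tall with its black bow handle, spout to its +y; stands on the left part of the ledge; origin: centre of its underside
- caddy: round steel tea caddy with push-fit lid, 73 mm across, 99 mm tall, on the ledge about 200 mm left of the screw; origin: centre of its underside
- saucer_rack: bamboo rack 100 x 150 mm with four upright white saucers in its slots, 125 mm tall in all, on the right end of the ledge; origin: centre of its underside
- strainer_dish: small white dish, 68 mm across, 24 mm high, on the ledge about 150 mm right of the screw; origin: centre of its underside
- teapot: green glazed teapot, 128 mm across its belly (195 mm over spout and handle), 123 mm tall, on the table in front of the right part of the ledge; origin: centre of its underside
- mug: white mug, 76 mm across, 85 mm tall, on the table in front of the left part of the ledge; origin: centre of its underside
- spoon: steel spoon, 140 mm long, lying on the table between the mug and the tray; origin: under its middle

How it is judged:
On the way, in this order (a step that is already met when the one before it is completed fails the run):
1. the tray is pushed fully home (value of joint tray below 0.004 m), for 0.2 s.
2. the wing screw is turned clockwise to its stop (value of joint wing_screw above 9.2 rad), for 0.2 s.
At the end, for the whole second after the job is handed in: the tray is within 4 mm of home and the wing screw is at rest within 0.22 rad of its stop (value of joint tray below 0.004 m and value of joint wing_screw above 9.2 rad and velocity of joint wing_screw between -0.05 and 0.05 rad/s); the robot touches nothing.
It fails at once if the screw is turned while the tray is not home (value of joint tray above 0.005 m and distance of wing_end from where it was at the start of the episode above 0.012 m).
It fails at once if a wing is pinched between the fingers (the grasp point lies within 6 mm of the wings' middle plane, down between the fingers, while they touch it) (contact force between the fingers and wing_screw above 0.5 N and y of the grasp point in the frame of screw_head between -0.006 and 0.006 m and x of the grasp point in the frame of screw_head between -0.05 and 0.05 m and z of the grasp point in the frame of screw_head below 0.024 m).
It fails at once if the tray's front board is pinched between the fingers (grasp point inside the board while they touch it) (contact force between the fingers and tray above 0.5 N and x of the grasp point in the frame of tray_front between -0.002 and 0.012 m and z of the grasp point in the frame of tray_front below 0.03 m).
It fails at once if one of the other things (kettle, caddy, saucer rack, dish, teapot, mug, spoon) is lifted, or moved by more than 20 mm (distance of any of kettle, caddy, saucer_rack, strainer_dish, teapot, mug, spoon from where it was at the start of the episode above 0.02 m).
It fails at once if one of the other things is tipped by more than 0.3 rad (angle between any of kettle, caddy, saucer_rack, strainer_dish, teapot, mug's own z axis and vertical above 0.3 rad).
It also fails if it takes over 64 s, if anything falls off the work surface, if the arm or the gripper's body presses on something with over 40 N, if the wrist force passes 120 N, or if a joint passes its speed limit or range.

ROBOT

A 6-joint arm with a two-finger parallel gripper is mounted at the origin on the work surface. World frame = base frame: x ahead of the robot, y to its left, z up, the work surface at z = 0. Lengths are in m, angles in rad, forces in N, time in s.
With the tool pointing down it reaches from about 0.3 to 0.775 m from the base axis. Payload 14.6 kg.
Tool frame: the origin (TCP) lies at the very end of the fingers, on their centre line; the grasp point (between the pads) lies 19 mm behind it; z points along the fingers, x is the direction in which the jaws open and shut, and the axes are right-handed (so a half turn about z gives the same grasp; the last joint's range is limited). The gripper opens to 94 mm and grips with 3 to 60 N. Pads are 16 mm wide; open, the fingers measure 119 mm over their backs; the gripper's body (75 mm by 177 mm) begins 78 mm behind the grasp point.
Start: joints at [-1.345, 0.3, 1.521, -0, 1.321, -0.067], TCP at [0.159, -0.527, 0.205] pointing down, gripper open.
Joint ranges: [-3.03, 3.03], [-0.79, 2.21], [0.23, 2.52], [-1.04, 4.18], [0, 3.07], [-2.55, 2.55]. Speed limits (rad/s): [2.22, 2.22, 2.57, 3.14, 3.14, 3.14].

INTERFACE

Orientations are given as [roll, pitch, yaw] about the fixed x, y, z axes, in that order (R = Rz(yaw) Ry(pitch) Rx(roll)).
In Python, from station import ctrl gives the robot as it stands.
- The arm moves only by the shell command python3 -m inch 'ROWS' [FORCE]. ROWS is JSON, one flat list of numbers, 7 for each row, row after row: the shift along the tool's x, y, z in cm, then the turn, a rotation vector about the tool's x, y, z in rad, then the opening, from 0 (shut) to 1 (fully open). In form: [tx, ty, tz, wx, wy, wz, claw, tx, ty, tz, wx, wy, wz, claw, ...]. A call has 1 to 20 rows; each row shifts and turns the commanded pose from where the row before left it, along the tool's axes as they then stand; what a row does not reach is not made up. A row lasts 1/8 s, in which the tool goes at most 62.5 mm and 10.7 degrees, less where a joint would pass 70% of its speed; a pose out of reach is approached as far as the arm can. A call is refused whole if a number of a shift passes 6.25 or a number of a turn 0.188, either way. A call with a gripper value outside its range is refused whole. The fingers move at their own pace and stop on an object; FORCE is the grip in N (left out, the last holds). Time passes only in rows, so rows that do not move let the fingers close. It gives the time, the measured TCP pose, the force and the opening at its end, in the units of the state.
- ctrl.get_obs(): the state, without advancing time (a new reading comes with each control period).
- ctrl.camera(name): name is "scene" or "top" or "wrist"; returns (picture, depth): 384x512x3 uint8, red, green, blue; 384x512 float32, m along the optical axis (not along the pixel's ray), 0 where there is no reading.
- ctrl.camera_params(name): a dict with "vertical_fov" (degrees; the focal length in pixels is half the picture's height over the tangent of half this angle, whatever the lens; pixels are square), "cx", "cy" (the principal point, pixels), "camera_from_world" (4x4, takes a point from world to camera coordinates); the wrist camera has in their place "mount" (4x4, takes a point from camera to tool coordinates, whose origin is the TCP and whose axes are the tool frame's). Camera axes: x right, y down, z forward; pixel columns grow to the right and rows downward; lengths in m; the calibration is good to about 2 mm. The wrist camera is an equidistant fisheye: a pixel r from the principal point sees the ray r / f radians off the axis. A picture is of the moment at which its call begins: read the wrist's pose just before it. camera_params takes no time and is no camera call.
- ctrl.hand_in(): hands the job in, once; it reports no verdict.
Trained networks look in the newest picture that a camera, given by its name, has taken for a name from the list of things; names that differ only in an ending like _2 or _b are one class to them, and where a whole thing is asked for, a point or a joint stands for the part that bears it (a point fixed in the world has none). Each returns a list of dicts, best first, with "score" (0 to 1); they miss things now and then, are a little off and sometimes report something else, mostly with a low value. They report only what shows in the picture. A call takes as long as a camera call.
- ctrl.spot_in(camera, label): "bbox" ([centre column, centre row, width, height] in pixels, round what is visible of it).
- ctrl.place_of(camera, label): "centre" ([column, row] in pixels: a listed point, or the origin of a listed thing).
The state is a dict: "time_s": time; "qpos": joint angles; "joint_vel": joint speeds; "tau": joint torques, N m; "ee_pos": TCP position; "eef_rot": TCP orientation; "force": force on the tool from outside, world axes, zero at the start; "moment": the same for the moment, N m; "grip_width": finger opening in m.
Only numpy, scipy, OpenCV 4.12 (cv2) and the standard library are available. Lean on these libraries where they do the work, as an engineer would, in place of code of your own. Each camera call takes 0.05 s, during which the arm holds its last target. There are 200 camera calls.

## Working session

There is one attempt and no reset: what is moved stays moved. The work goes in short steps, Python scripts to look and compute and a shell command to move; the robot and the scene stay as the last step left them, time stands still between calls to the robot, and variables do not carry over. Pictures are saved under pics/ and viewed, about 8 in all and at most 12, crops included, and the job is handed in when it is done.

```bash
mkdir -p pics
cat > h.py <<'E'
import numpy as np, cv2
from station import ctrl
def px2w(name,u,v,d=None,z=None):
    p=ctrl.camera_params(name); f=192/np.tan(np.radians(p["vertical_fov"])/2)
    T=np.linalg.inv(np.array(p["camera_from_world"]))
    r=np.array([(u-p["cx"])/f,(v-p["cy"])/f,1.])
    R=T[:3,:3]@r
    s=d if d is not None else (z-T[2,3])/R[2]
    return T[:3,3]+s*R
def w2px(name,P):
    p=ctrl.camera_params(name); f=192/np.tan(np.radians(p["vertical_fov"])/2)
    c=np.array(p["camera_from_world"])@np.r_[P,1]
    return c[:2]/c[2]*f+[p["cx"],p["cy"]]
def save(n,img): cv2.imwrite("pics/"+n,img[:,:,::-1])
E
python3 - <<'E'
from h import *
np.set_printoptions(precision=4,suppress=True)
for c in ["scene","top"]:
    im,d=ctrl.camera(c); np.savez(c+".npz",im=im,d=d); save(c+"0.png",im)
    for l in ["screw_head","wing_end","tray_front","rail_edge","mug","spoon","teapot","caddy","strainer_dish"]:
        for r in ctrl.place_of(c,l)[:2]:
            u,v=r["centre"]; dd=d[int(v),int(u)] if 0<=v<384 and 0<=u<512 else 0
            print(c,l,np.round([u,v],1),round(r["score"],2),px2w(c,u,v,d=dd) if dd else None)
o=ctrl.get_obs(); print(o["time_s"],o["ee_pos"],o["eef_rot"],o["grip_width"])
E
```

```text
scene screw_head [276.7 209.9] 0.47 [0.6171 0.0423 0.0938]
scene wing_end [283.8 197.3] 0.59 [0.577  0.0889 0.0606]
scene tray_front [252.7 177.7] 0.84 [0.4645 0.0558 0.0276]
scene tray_front [212.6 220.7] 0.37 [ 0.5575 -0.1076  0.0666]
scene rail_edge [282.4 208.5] 0.98 [0.605  0.0684 0.061 ]
scene mug [318.7 144.1] 0.96 [0.4445 0.2903 0.0228]
scene spoon [339.2 180.3] 0.72 [0.6147 0.2312 0.0937]
scene spoon [296.  153.9] 0.54 [ 0.4289  0.2234 -0.0035]
scene teapot [148.9 200.8] 0.62 [ 0.4425 -0.2304  0.0876]
scene caddy [337.6 180.9] 0.6 [0.6123 0.2289 0.0891]
scene strainer_dish [212.2 222.5] 0.61 [ 0.5622 -0.1108  0.0677]
scene strainer_dish [281.2 213.2] 0.4 [0.6425 0.0383 0.1208]
top screw_head [241.2 162.5] 0.64 [0.6302 0.0558 0.0648]
top wing_end [233.7 174. ] 0.43 [0.5947 0.0781 0.0619]
top tray_front [242.5 156.3] 0.2 [0.6348 0.0513 0.1205]
top rail_edge [242.  154.5] 0.68 [0.6399 0.0528 0.1212]
top rail_edge [292.7 186.6] 0.48 [ 0.5571 -0.1007  0.0668]
top mug [155.6 229.4] 0.81 [0.4264 0.3218 0.0045]
top spoon [184.4 227.5] 0.56 [0.4331 0.2304 0.0122]
top teapot [335.1 244.6] 0.96 [ 0.3848 -0.2159  0.1006]
top caddy [174.4 174. ] 0.61 [0.5707 0.2382 0.1621]
top strainer_dish [296.9 184.1] 0.81 [ 0.5654 -0.1137  0.0648]
top strainer_dish [233.5 170.5] 0.35 [0.5966 0.0774 0.1014]
1.0 [ 0.1587 -0.5266  0.2055] [ 3.1416  0.     -1.278 ] 0.09372152610308862
```

Run:
```python
from h import *
a=np.load("top.npz")["im"]; 
save("c1.png",cv2.resize(a[120:280,120:360],(800,533),interpolation=cv2.INTER_CUBIC))
```

```text
(no output)
```

View pics/c1.png

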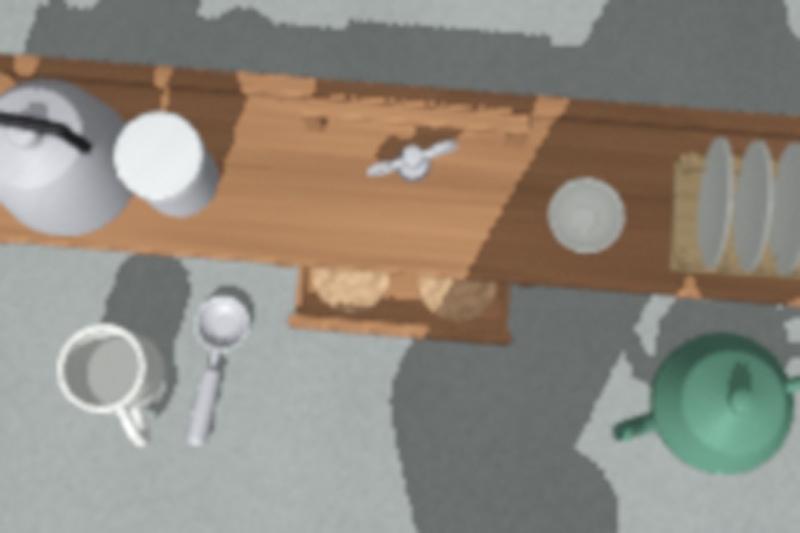

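View pics/scene0.png

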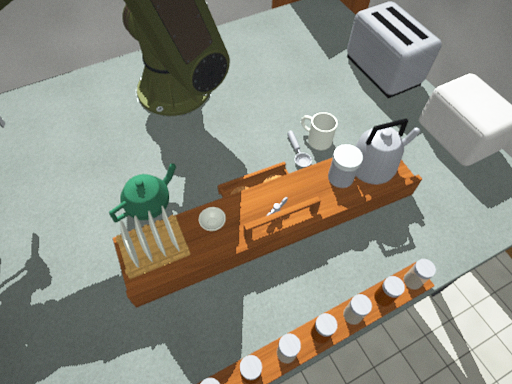

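The top crop shows the screw hub at crop (414,162) and the wing tips at about (370,171) and (457,146). The tray board runs from (290,325) to (510,342), and the ledge's front edge from (0,242) to (800,305). The spoon, mug and teapot are clear of the tray's front.

Run:
```python
from h import *
np.set_printoptions(precision=4,suppress=True)
a=np.load("top.npz"); d=a["d"]
H,W=d.shape
p=ctrl.camera_params("top"); f=192/np.tan(np.radians(p["vertical_fov"])/2); T=np.linalg.inv(np.array(p["camera_from_world"]))
v,u=np.mgrid[:H,:W]; C=np.stack([(u-p["cx"])/f*d,(v-p["cy"])/f*d,d],-1); P=C@T[:3,:3].T+T[:3,3]
np.save("P.npy",P)
# front edge: per column lowest row with z~0.062
E=[]
for c in range(200,330):
    col=P[:,c]; m=np.where((abs(col[:,2]-0.062)<0.008)&(np.arange(H)>165)&(np.arange(H)<225)&(col[:,0]>.45))[0]
    if len(m): r=m.max()+.5; E.append(px2w("top",c,r,z=.062)[:2])
E=np.array(E); k=np.polyfit(E[:,1],E[:,0],1)
for _ in range(3):
    e=np.polyval(k,E[:,1])-E[:,0]; g=abs(e)<.006; k=np.polyfit(E[g,1],E[g,0],1)
yaw=-np.arctan(k[0]); print("front edge x=",k,"yaw",yaw,g.sum(),"z",np.median(P[190:195,240:280,2]))
# tops: upstand back edge
cr=lambda x,y:(120+(x+.5)/3.3333-.5,120+(y+.5)/3.3333-.5)
for n,q,z in [("hub",(414,160),.105),("tipL",(370,171),.09),("tipR",(457,146),.09),("boardL",(291,326),.042),("boardR",(510,343),.042),("edgeL",(297,266),.062),("edgeR",(510,283),.062)]:
    print(n,px2w("top",*cr(*q),z=z))
S=px2w("top",*cr(414,160),z=.1)[:2]; ex=np.array([np.cos(yaw),np.sin(yaw)])
# wing points
m=(P[...,2]>.078)&(P[...,2]<.108)&(np.linalg.norm(P[...,:2]-S,axis=-1)<.05)
Q=P[m]; L=(Q[:,:2]-S)@np.c_[ex,[-ex[1],ex[0]]]; print(m.sum()); print(np.c_[L,Q[:,2]][::3])
print("S to front", (S[0]-np.polyval(k,S[1]))*np.cos(yaw))
```

```text
front edge x= [0.0665 0.5047] yaw -0.06640644700234746 126 z 0.06222900980498913
hub [0.6047 0.047  0.105 ]
tipL [0.5977 0.0863 0.09  ]
tipR [0.6216 0.0089 0.09  ]
boardL [0.4627 0.1578 0.042 ]
boardR [ 0.4499 -0.0423  0.042 ]
edgeL [0.5153 0.1518 0.062 ]
edgeR [ 0.5024 -0.0407  0.062 ]
94
[[ 0.0157 -0.0229  0.101 ]
 [ 0.0175 -0.0317  0.0966]
 [ 0.0105  0.0034  0.1013]
 [ 0.0125 -0.0231  0.1015]
 [ 0.0148 -0.0319  0.0954]
 [ 0.0069  0.006   0.1027]
 [ 0.0081 -0.0027  0.1006]
 [ 0.0109 -0.0174  0.0938]
 [ 0.0123 -0.0263  0.0912]
 [ 0.0044  0.0058  0.1006]
 [ 0.0045 -0.003   0.103 ]
 [ 0.0077 -0.0117  0.0927]
 [ 0.0103 -0.0205  0.0848]
 [ 0.0009  0.0026  0.1036]
 [ 0.0049 -0.006   0.0898]
 [-0.0005  0.0174  0.0919]
 [-0.0016  0.0083  0.0995]
 [-0.0016 -0.0006  0.1025]
 [-0.006   0.0317  0.0975]
 [-0.0045  0.023   0.094 ]
 [-0.0027  0.0113  0.0902]
 [-0.0044  0.0022  0.1005]
 [-0.0093  0.0374  0.0966]
 [-0.009   0.0284  0.0981]
 [-0.0064  0.02    0.0899]
 [-0.0033  0.0115  0.0796]
 [-0.0051  0.0022  0.0905]
 [-0.0117  0.0403  0.0928]
 [-0.0112  0.0314  0.0937]
 [-0.0081  0.023   0.0829]
 [-0.0139  0.0372  0.09  ]
 [-0.0107  0.0289  0.0787]]
S to front 0.0978200748118556
```

Screw axis is at about (0.607, 0.047), ledge yaw -0.066, tray about 51 mm out. The wings stand 67° clockwise, so q ≈ 4.3. Plan: shut the fingers, set tool x along ledge -y so that tool y is ledge -x, and move to the front of the tray.

```bash
cat >> h.py <<'E'
YAW=-.0664; S=np.array([.607,.047])
def led(p):
    p=np.array(p); ex=np.array([np.cos(YAW),np.sin(YAW)]); ey=np.array([-ex[1],ex[0]])
    return np.r_[(p[:2]-S)@ex,(p[:2]-S)@ey,p[2:3]]
def st():
    o=ctrl.get_obs(); print("t",round(o["time_s"],2),"ledge mm",np.round(led(o["ee_pos"])*1000,1),"rpy",np.round(o["eef_rot"],3),"F",np.round(o["force"],1),"w",round(o["grip_width"],4))
E
python3 -m inch '[0,0,0,0,0,0.18,0, 0,0,0,0,0,0.179,0, -4.6,-1.7,0,0,0,0,0, -4.6,-1.7,0,0,0,0,0, -4.6,-1.7,0,0,0,0,0, -4.6,-1.7,0,0,0,0,0, -4.6,-1.7,0,0,0,0,0, -4.6,-1.7,0,0,0,0,0, -4.6,-1.7,0,0,0,0,0, -4.6,-1.7,0,0,0,0,0, -4.6,-1.7,0,0,0,0,0, -4.6,-1.7,0,0,0,0,0, -4.6,-1.7,0,0,0,0,0, -4.6,-1.7,0,0,0,0,0, -4.6,-1.5,0,0,0,0,0, 0,0,0,0,0,0,0, 0,0,0,0,0,0,0]' 10; python3 -c "
from h import *
st()"
```

```text
time_s: 3.12
ee_pos: [0.4166, 0.0553, 0.2054]
eef_rot: [3.141, -0.0, -1.637]
force: [-0.3, -1.6, -0.3]
grip_width: 0.0003
t 3.12 ledge mm [-190.5   -4.3  205.4] rpy [ 3.141 -0.    -1.637] F [-0.3 -1.6 -0.3] w 0.0003
```

```bash
python3 -m inch '[-0.4,0,4.5,0,0,0,0, 0,0,4.5,0,0,0,0, 0,0,4.5,0,0,0,0, 0,0,4.5,0,0,0,0, 0,0,0,0,0,0,0, 0,-1.5,0,0,0,0,0, 0,-1,0,0,0,0,0, 0,-1,0,0,0,0,0, 0,-1,0,0,0,0,0, 0,-1,0,0,0,0,0, 0,-1,0,0,0,0,0, 0,-0.8,0,0,0,0,0, 0,0,0,0,0,0,0]'; python3 -c "
from h import *
st()"
```

```text
time_s: 4.75
ee_pos: [0.4905, 0.0548, 0.0254]
eef_rot: [-3.141, 0.0, -1.637]
force: [0.5, -0.0, -1.1]
grip_width: 0.0006
t 4.75 ledge mm [-116.8    0.    25.4] rpy [-3.141  0.    -1.637] F [ 0.5 -0.  -1.1] w 0.0006
```

```bash
python3 -m inch '[0,-0.4,0,0,0,0,0, 0,-0.3,0,0,0,0,0, 0,0,0,0,0,0,0]'; python3 -m inch '[0,-0.3,0,0,0,0,0, 0,0,0,0,0,0,0]'
python3 - <<'E'
from h import *
st(); im,d=ctrl.camera("top"); save("c2.png",cv2.resize(im[120:280,120:360],(800,533),interpolation=cv2.INTER_CUBIC))
E
```

```text
time_s: 5.12
ee_pos: [0.4971, 0.0543, 0.0254]
eef_rot: [-3.141, 0.0, -1.637]
force: [-0.6, -0.1, 0.4]
grip_width: 0.0001
time_s: 5.38
ee_pos: [0.4991, 0.0542, 0.0254]
eef_rot: [3.139, -0.0, -1.637]
force: [-7.4, -0.1, 4.7]
grip_width: 0.0001
t 5.38 ledge mm [-108.1   -0.    25.4] rpy [ 3.139 -0.    -1.637] F [-7.4 -0.1  4.7] w 0.0001
```

View pics/c2.png

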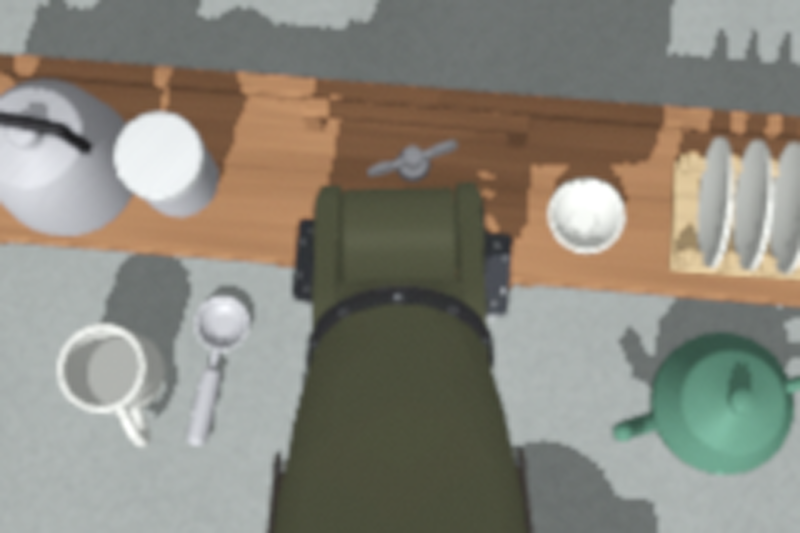

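Contact force rose to 7 N with the finger face exactly at the ledge's front line, and in the picture the tray no longer protrudes. One last nudge, then back off and up, and go to the front-left of the screw.

```bash
python3 -m inch '[0,-0.2,0,0,0,0,0, 0,0,0,0,0,0,0, 0,0,0,0,0,0,0]'; python3 -c "
from h import *
st()"; python3 -m inch '[0,3,0,0,0,0,0, 0,0,-4.5,0,0,0,0, 0,0,-4.5,0,0,0,0, 0,0,-4.5,0,0,0,0, -1.5,-5,0,0,0,0,0, -1.5,-5,0,0,0,0,0, 0,0,0,0,0,0,0]' ; python3 -c "
from h import *
st()"
```

```text
time_s: 5.8
ee_pos: [0.4991, 0.0542, 0.0254]
eef_rot: [3.135, -0.0, -1.637]
force: [-25.3, 0.4, 18.9]
grip_width: 0.0006
t 5.8 ledge mm [-108.2    0.    25.4] rpy [ 3.135 -0.    -1.637] F [-25.3   0.4  18.9] w 0.0006
time_s: 6.68
ee_pos: [0.5755, 0.0798, 0.1593]
eef_rot: [3.141, -0.0, -1.637]
force: [-0.3, -0.6, -0.7]
grip_width: 0.0005
t 6.67 ledge mm [-33.6  30.6 159.3] rpy [ 3.141 -0.    -1.637] F [-0.3 -0.6 -0.7] w 0.0005
```

Tray is home: it took 25 N without moving. Stroke 1.

```bash
python3 -m inch '[0.2,0.6,2,0,0,0,0, 0,0,3,0,0,0,0, 0,0,2.9,0,0,0,0, 0,0,0,0,0,0,0, 0,-0.8,0,0,0,0,0, 0,-0.8,0,0,0,0,0, 0,-0.8,0,0,0,0,0, 0,-0.8,0,0,0,0,0, 0,-0.8,0,0,0,0,0, 0,-0.8,0,0,0,0,0, 0,0,0,0,0,0,0]'
python3 - <<'E'
from h import *
st(); im,d=ctrl.camera("top"); im2,_=ctrl.camera("wrist"); save("c3.png",np.hstack([cv2.resize(im[140:200,200:290],(396,264)),cv2.resize(im2,(396,264))]))
E
```

```text
time_s: 8.05
ee_pos: [0.6161, 0.0745, 0.0812]
eef_rot: [-3.141, 0.0, -1.637]
force: [-0.1, 0.4, -0.9]
grip_width: 0.0006
t 8.05 ledge mm [ 7.2 28.1 81.2] rpy [-3.141  0.    -1.637] F [-0.1  0.4 -0.9] w 0.0006
```

View pics/c3.png

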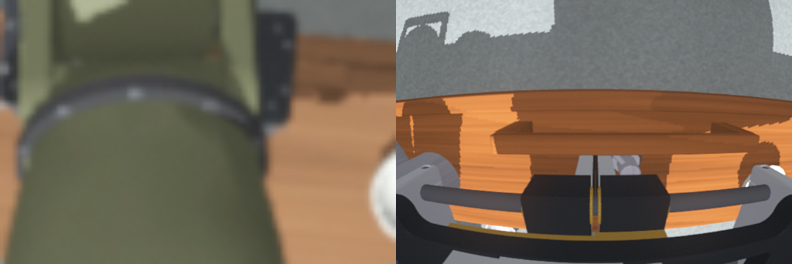

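```bash
python3 -m inch '[0,-0.3,0,0,0,0,0, 0,0,0,0,0,0,0, 0,2.5,0,0,0,0,0, 0,2.4,0,0,0,0,0, 0,0,-3,0,0,0,0, 0,0,-3,0,0,0,0, 3.3,-1.7,0,0,0,0,0, 3.3,-1.7,0,0,0,0,0, 0,0,0,0,0,0,0]'
python3 - <<'E'
from h import *
st(); im2,_=ctrl.camera("wrist"); save("c4.png",im2[150:384,60:452])
print(ctrl.camera_params("wrist"))
for l in ["screw_head","wing_end"]: print(l,[(np.round(r["centre"]),round(r["score"],2)) for r in ctrl.place_of("wrist",l)[:3]])
E
```

```text
time_s: 9.28
ee_pos: [0.5998, 0.0075, 0.1415]
eef_rot: [-3.141, -0.0, -1.64]
force: [-0.5, 0.5, -0.3]
grip_width: 0.0007
t 9.28 ledge mm [ -4.6 -39.9 141.5] rpy [-3.141 -0.    -1.64 ] F [-0.5  0.5 -0.3] w 0.0007
{'vertical_fov': 65.70646984690485, 'cx': 257.3614204059017, 'cy': 195.3190796247062, 'mount': array([[ 9.99999889e-01,  5.95362820e-06, -4.71209007e-04,
         1.00445921e-03],
       [ 1.08160879e-04,  9.70326373e-01,  2.41798920e-01,
        -6.95646795e-02],
       [ 4.58666107e-04, -2.41798944e-01,  9.70326265e-01,
        -1.78952218e-01],
       [ 0.00000000e+00,  0.00000000e+00,  0.00000000e+00,
         1.00000000e+00]])}
screw_head [(array([208., 203.]), 0.97)]
wing_end []
```

View pics/c4.png

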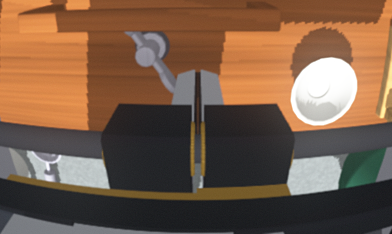

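The wrist crop shows the hub at crop (148,48) with one wing pointing front-right to about (175,88), roughly 145° clockwise. The finger is clear of it on its right side. Stroke 2, the half-turn sweep.

```bash
python3 -m inch '[0,0,3,0,0,0,0, 0,0,3.1,0,0,0,0, 0,0,0,0,0,0,0, -0.3,1,0,0,0,0,0, -0.3,1,0,0,0,0,0, -0.8,0,0,0,0,0,0, -0.8,0,0,0,0,0,0, -0.8,0,0,0,0,0,0, -0.8,0,0,0,0,0,0, -0.8,0,0,0,0,0,0, -0.8,0,0,0,0,0,0, -0.8,0,0,0,0,0,0, -0.6,0,0,0,0,0,0, 0,-0.8,0,0,0,0,0, 0,-0.8,0,0,0,0,0, 0,-0.8,0,0,0,0,0, 0,-0.8,0,0,0,0,0, 0,-0.3,0,0,0,0,0, 0,0,0,0,0,0,0]'; python3 -c "
from h import *
st()"
```

```text
time_s: 11.8
ee_pos: [0.6191, 0.0762, 0.0805]
eef_rot: [-3.141, 0.0, -1.637]
force: [-0.4, 1.6, -0.8]
grip_width: 0.0002
t 11.8 ledge mm [10.1 30.  80.5] rpy [-3.141  0.    -1.637] F [-0.4  1.6 -0.8] w 0.0002
```

```bash
python3 -m inch '[0,2.5,0,0,0,0,0, 0,2.4,0,0,0,0,0, 0,0,-3,0,0,0,0, 0,0,-3,0,0,0,0, 3.5,-1.7,0,0,0,0,0, 3.5,-1.7,0,0,0,0,0, 0,0,0,0,0,0,0]'
python3 - <<'E'
from h import *
st(); im2,_=ctrl.camera("wrist"); save("c5.png",im2[150:384,60:452])
E
```

```text
time_s: 12.68
ee_pos: [0.5997, 0.0054, 0.1406]
eef_rot: [-3.14, -0.0, -1.64]
force: [0.2, 0.6, 0.3]
grip_width: 0.0004
t 12.68 ledge mm [ -4.5 -42.  140.6] rpy [-3.14 -0.   -1.64] F [0.2 0.6 0.3] w 0.0004
```

View pics/c5.png

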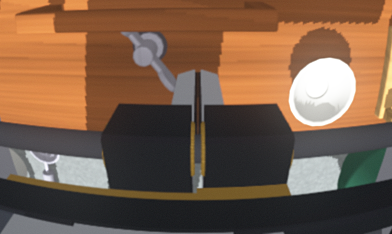

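The same wing angle as before stroke 2 (about 140-145°), so the half turn is done. Final stroke, up to the stop.

```bash
python3 -m inch '[0,0,3,0,0,0,0, 0,0,3,0,0,0,0, 0,0,0,0,0,0,0, -0.3,1,0,0,0,0,0, -0.3,1,0,0,0,0,0, -0.6,0,0,0,0,0,0, -0.6,0,0,0,0,0,0, -0.6,0,0,0,0,0,0, 0,0,0,0,0,0,0]'; python3 -m inch '[-0.2,0,0,0,0,0,0, 0,0,0,0,0,0,0]';python3 -m inch '[-0.2,0,0,0,0,0,0, 0,0,0,0,0,0,0]'; python3 -c "
from h import *
st()"
```

```text
time_s: 13.85
ee_pos: [0.5809, 0.0334, 0.0804]
eef_rot: [-3.141, 0.0, -1.636]
force: [0.4, 0.0, -0.6]
grip_width: 0.0004
time_s: 14.1
ee_pos: [0.5808, 0.0347, 0.0804]
eef_rot: [3.142, 0.0, -1.637]
force: [-0.1, -0.2, -0.2]
grip_width: 0.0005
time_s: 14.35
ee_pos: [0.5809, 0.0353, 0.0804]
eef_rot: [3.141, -0.002, -1.637]
force: [-0.9, -10.5, 0.5]
grip_width: 0.0004
t 14.35 ledge mm [-25.3 -13.4  80.4] rpy [ 3.141e+00 -2.000e-03 -1.637e+00] F [ -0.9 -10.5   0.5] w 0.0004
```

Firm stop: the force jumped to 10 N as the finger face reached the expected line. One more small press with a hold, then retreat and look.

```bash
python3 -m inch '[-0.1,0,0,0,0,0,0, 0,0,0,0,0,0,0, 0,0,0,0,0,0,0]'; python3 -m inch '[2,0,0,0,0,0,0, 0,0,-4,0,0,0,0, 0,0,-4,0,0,0,0, 0,4,-4,0,0,0,0, 0,6,0,0,0,0,0, 0,6,0,0,0,0,0, 0,6,0,0,0,0,0, 4,0,0,0,0,0,0, 6,0,0,0,0,0,0, 6,0,0,0,0,0,0, 0,0,0,0,0,0,0, 0,0,0,0,0,0,0]'
python3 - <<'E'
from h import *
np.set_printoptions(precision=4,suppress=True)
st(); im,d=ctrl.camera("top"); im2,_=ctrl.camera("scene")
save("c6.png",np.vstack([cv2.resize(im[140:220,200:300],(720,576),interpolation=cv2.INTER_CUBIC)])); save("s6.png",im2)
E
```

```text
time_s: 14.72
ee_pos: [0.5809, 0.0355, 0.0804]
eef_rot: [3.141, -0.003, -1.638]
force: [-1.6, -15.9, 0.6]
grip_width: 0.0005
time_s: 16.23
ee_pos: [0.3495, -0.1272, 0.2004]
eef_rot: [-3.141, 0.0, -1.638]
force: [-0.1, 0.6, 0.1]
grip_width: 0.0005
t 16.23 ledge mm [-245.4 -190.9  200.4] rpy [-3.141  0.    -1.638] F [-0.1  0.6  0.1] w 0.0005
```

View pics/c6.png

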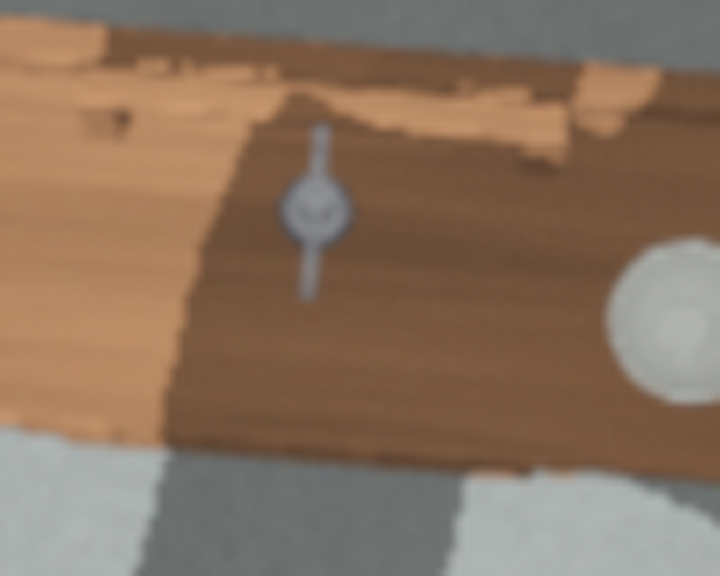

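View pics/s6.png

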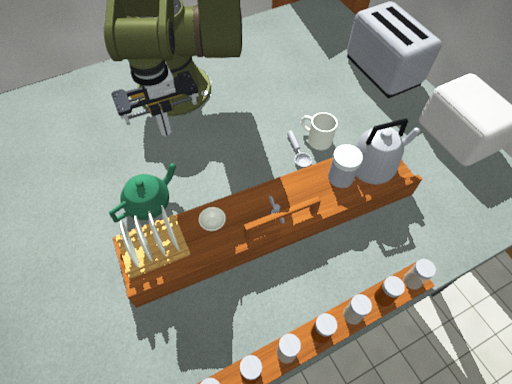

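In the top crop the wings run from (322,125) to (308,298), square to the ledge, and no tray shows past the front edge. The scene picture shows everything else in place and the arm clear.

```bash
python3 -c "
from station import ctrl
print(ctrl.hand_in())"
```

```text
the job is handed in; nothing more can be done
None
```

The tray is home and the wing screw is turned to its stop; I handed the job in at about 16 s of the 64 s allowed. No verdict was reported.

- **Tray:** I pushed it home with the shut fingertips. It then took 25 N without moving, with its face on the ledge's front line. The last top picture shows nothing sticking out.
- **Screw:** From about 4.3 rad (read from the wing angle) I turned it clockwise in three strokes with the fingers shut: about 75°, then 180°, then the rest. At the end it held against 10 N and then 16 N.
- **Stop check:** In the last picture the wing line is within about 0.02 rad of the ledge's x direction, which is where the stop should be. I had no direct reading of the screw or tray joints.
- **Other things:** By eye, the last pictures show everything else standing where it was, with the arm clear. I did not measure them again.

No check failed or disagreed. The wing-end detector found nothing in the wrist picture, so I read the wing angles from the pictures instead.

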